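# Index the welding turntable to the pipe elbow and pin it

### The arm

A 6-joint arm with a two-finger parallel gripper is mounted at the origin on a cart in front of the work surface, level with it; the furniture and walls round the work are solid. World frame = base frame: x ahead of the robot, y to its left, z up, the work surface at z = 0. Lengths are in m, angles in rad, forces in N, time in s.
With the tool pointing down it reaches from about 0.3 to 0.75 m from the base axis. Payload 8.5 kg.
Tool frame: the origin (TCP) lies at the very end of the fingers, on their centre line; the grasp point (between the pads) lies 19 mm behind it; z points along the fingers, y is the line along which they close (so a half turn about z gives the same grasp; the last joint's range is limited). The gripper opens to 85 mm and grips with 20 to 120 N. Pads are 22 mm wide; open, the fingers measure 114 mm over their backs; the gripper's body (76 mm by 85 mm) begins 54 mm behind the grasp point. The pads swing forward as they close: fully open they stand 13 mm farther back than shut.
Start: joints at [1.028, 0.381, 1.297, -0, 1.464, -0.215], TCP at [0.177, 0.521, 0.231] pointing down, gripper open.
Joint ranges: [-3.11, 3.11], [-0.89, 2.33], [0.22, 2.48], [-1.42, 4.56], [0.17, 2.85], [-2.88, 2.88]. Speed limits (rad/s): [2.39, 2.39, 3.14, 3.14, 3.14, 3.14].

### API

Orientations are given as a unit quaternion [x, y, z, w].
In Python, from workcell import arm gives the robot as it stands. The module is installed in compiled form; this text tells all that it offers.
- The arm moves only by the tool apply_moves, never from a script. Its argument "targets" is a list of rows, each a list of 3 entries, a list of its own where there are three numbers: the shift along the world's x, y, z in mm, then the turn about the world's z in rad, then the finger opening in mm, from 0 to 85.4. A call has 1 to 20 rows; each row shifts and turns the commanded pose from where the row before left it; what a row does not reach is not made up. A row lasts 1/10 s, in which the tool goes at most 50 mm and 8.59 degrees, less where a joint would pass 70% of its speed; a pose out of reach is approached as far as the arm can. A call is refused whole if a number of a shift passes 50 or a number of a turn 0.15, either way. A call with a gripper value outside its range is refused whole. The fingers move at their own pace and stop on an object; "newtons" is the grip in N (left out, the last holds). Time passes only in rows, so rows that do not move let the fingers close. It gives the time, the measured TCP pose, the force, the opening and the grip force at its end, in the units of the state.
- arm.state(): the state, without advancing time (a new reading comes with each control period).
- arm.grab_frame(name): name is "side" or "top"; returns a dict with "image" (420x560x3 uint8, blue, green, red), "range_z" (420x560 float32, m along the optical axis (not along the pixel's ray), 0 where there is no reading), "K" (3x3 intrinsics, pixels), "k1" (the pictures are not rectified: a ray, as slopes to the right and down, at radius r is drawn at 1 + k1 r^2 times it, then the intrinsics apply), "R" (3x3) and "t" (3): a world point X has camera coordinates R X + t. Camera axes: x right, y down, z forward; pixel columns grow to the right and rows downward; lengths in m; the calibration is good to about 2 mm. A picture is of the moment at which its call begins.
- arm.sign_off(): hands the job in; it is judged then, once.
The state is a dict: "time_s": time; "joints": joint angles; "qvel": joint speeds; "effort": joint torques, N m; "tcp_pos": TCP position; "orientation": TCP orientation; "contact_force": force on the tool from outside, world axes, zero at the start; "wrist_torque": the same for the moment, N m; "opening": opening from 0.0 (shut) to 1.0 (fully open); "finger_force": force on a finger pad.
Only numpy, scipy, OpenCV 4.12 (cv2) and the standard library are available. Lean on these libraries where they do the work, as an engineer would, in place of code of your own. Each camera call takes 0.05 s, during which the arm holds its last target. There are 200 camera calls.

### The job

Turn the small welding turntable until the bent pipe elbow on it faces front (the pointer side of the base) and lock it there: put the index pin down the bore of the lug beside the elbow, ease the table round by pushing its rim (the lugs, not the parts on it) until the pin drops into the hidden hole beneath, and press the pin fully home. Push gently: do not force the table or the pin, and leave the tommy bar and the other things round it where they are.

Things in the scene. Friction and masses are not known exactly. Their poses are not given: they have to be found in the camera images.
- base: Fixed grey base plate of the turntable, 280 x 280 x 8 mm with two side ears. Origin: on the table's turning axis, at bench level; z up; its -x axis is the front, where a small upright pointer plate stands (143 mm out, top 31 mm above bench). Under the lugs a plain grey steel index ring lies on it: outer radius 140 mm, top 24 mm above bench, only one hole in it.
- index_mid (a point): Point of the index ring's top (24 mm above bench) on the pointer line, 118 mm in front of the axis. The ring's only hole (13.5 mm across, same radius) is near it: the ring was trimmed round by hand, so the hole lies up to 9.5 mm to either side (table angle up to 0.08 rad either way of exact front), and a lug over it hides it.
- socket_left (a point): Parking socket on the base's +y ear: centre of its rim, 36 mm above bench; upright tube 27 mm outside, 14 mm bore, floor 10 mm above bench. Holds the index pin or the tommy bar.
- socket_right (a point): The same on the -y ear, 316 mm from the other.
- table (a joint): Turntable angle about the vertical axis through the base origin, rad, growing anticlockwise seen from above; at 0 (or 2 pi = 6.283) the elbow and its lug point exactly along the base's -x, to the front. No stops; turns either way with bearing drag (about 3 N of push at a lug) and stays where it is left. Steel disc 204 mm across, top 40 mm above bench.
- lug_elbow (a point): Mouth of the bore in the dark steel lug beside the elbow: centre of its upper face, 64 mm above bench, 118 mm from the axis. Lug: block 34 mm wide tangentially, 100 to 136 mm from the axis, 27 to 64 mm above bench; its flanks are the places to push. Vertical through bore 13.5 mm across; the index ring's top lies 3 mm below the lug.
- lug_ring (a point): Same point of the like lug beside the straight tube stub, 120 degrees anticlockwise (from above) of the elbow's lug.
- lug_cup (a point): Same point of the like lug beside the cup, 120 degrees clockwise of the elbow's lug.
- pipe_elbow: Bent white pipe elbow, 73 x 86 x 51 mm, fixed on the turntable: the item to bring to the front. Origin under its middle.
- tube_stub: Short tan straight tube, 56 mm across, 55 mm high, fixed on the turntable.
- cup: Light grey open can with a few small rings in it, 67 mm across, 62 mm high, fixed on the turntable; its top, 102 mm above bench, is the highest of the three parts.
- index_pin: Loose pin, 70 to 110 g, parked in one socket: steel shank 12 mm across, 54 mm long, bevelled tip; dark ribbed round head 22 mm across, 26 mm high. Origin: centre of the tip; z up. Tip heights above bench: parked 10 mm; in a lug bore, riding on the ring, 24 mm; over the hole it falls by its weight to 10 mm, head on the lug, and blocks the table, felt as a sudden rise of the push.
- tommy_bar: Loose plain rod, 11 mm across, 80 mm long, standing in the other socket; no head. Origin: its lower end.
- slug: Loose turned aluminium slug 60 mm across, 68 mm high, standing on the bench; origin under it.
- magnet: Loose red welding magnet 90 x 14 mm, 75 mm high, standing on the bench; origin under it.

How it is judged:
By the outcome, as a careful person would: the job done as asked, in the order asked, and still so for the second after the job is handed in, with the robot touching nothing.
It also fails if it takes over 72 s, if anything falls off the work surface, if the arm or the gripper's body presses on something with over 40 N, if the wrist force passes 120 N, or if a joint passes its speed limit or range.

## Working session

There is one attempt and no reset: what is moved stays moved. The work goes in short steps, Python scripts to look and compute and a tool call to move; the robot and the scene stay as the last step left them, time stands still between calls to the robot, and variables do not carry over. Pictures are saved under pics/ and viewed, at most 10 in all, crops included, and the job is handed in when it is done.

Besides the shell and the picture viewer there is one more tool, called after "Emit:" in YAML: its name, and indented under it one key for each argument. apply_moves: Moves the arm, as the interface text tells. Its arguments: {"type":"object","properties":{"targets":{"type":"array","items":{"type":"array"}},"newtons":{"type":"number"}},"required":["targets"]}

```bash
mkdir -p pics
cat > h.py <<'E'
import numpy as np, cv2, pickle
from workcell import arm
def grab(n):
    f=arm.grab_frame(n); pickle.dump(f,open(f'{n}.pkl','wb')); return f
def load(n): return pickle.load(open(f'{n}.pkl','rb'))
def slopes(f,uv):
    K=f['K']; d=np.array([[ (uv[0]-K[0,2])/K[0,0],(uv[1]-K[1,2])/K[1,1]]])[0]
    s=d.copy()
    for _ in range(20): s=d/(1+f['k1']*(s@s))
    return s
def ray(f,uv):
    s=slopes(f,uv); R,t=np.array(f['R']),np.array(f['t'])
    return -R.T@t, R.T@np.array([s[0],s[1],1.])
def onplane(f,uv,z):
    o,d=ray(f,uv); return o+d*(z-o[2])/d[2]
def cross(f,uv,g,uw):
    o,d=ray(f,uv); p,e=ray(g,uw)
    A=np.stack([d,-e],1); s=np.linalg.lstsq(A,p-o,rcond=None)[0]
    a,b=o+s[0]*d,p+s[1]*e; return (a+b)/2,np.linalg.norm(a-b)
def cloud(f):
    h,w=f['range_z'].shape; v,u=np.mgrid[:h,:w]; K=f['K']
    p=cv2.undistortPoints(np.stack([u,v],-1).reshape(-1,1,2).astype(np.float64),K,np.array([f['k1'],0,0,0,0.])).reshape(h,w,2)
    z=f['range_z'][...,None]; X=np.concatenate([p*z,z],-1)-np.array(f['t'])
    return X@np.array(f['R'])
def proj(f,X):
    c=np.array(f['R'])@np.array(X)+np.array(f['t']); s=c[:2]/c[2]; s=s*(1+f['k1']*(s@s))
    return s*[f['K'][0,0],f['K'][1,1]]+[f['K'][0,2],f['K'][1,2]]
E
python3 - <<'E'
from h import *
for n in('side','top'):
    f=grab(n); cv2.imwrite(f'pics/{n}0.png',f['image']); print(n,f['K'],f['k1'],-np.array(f['R']).T@f['t'],f['R'])
print(arm.state())
E
```

```text
side [[453.7870241    0.         279.56328712]
 [  0.         453.7870241  211.23168097]
 [  0.           0.           1.        ]] 0.05163568463171992 [ 0.42982427 -1.00850635  0.89002822] [[ 0.99780068 -0.06561485 -0.00940676]
 [-0.05052101 -0.66092655 -0.74874811]
 [ 0.04291182  0.74757661 -0.66278789]]
top [[495.25997169   0.         278.97320483]
 [  0.         495.25997169 218.39482801]
 [  0.           0.           1.        ]] -0.0086203361929705 [ 0.24217865 -0.03868736  1.18932196] [[-0.00477928 -0.9999811   0.00386858]
 [-0.97218849  0.00374052 -0.2341699 ]
 [ 0.23415101 -0.00488016 -0.97218799]]
{'time_s': 0.1, 'joints': array([ 1.02770922e+00,  3.81099268e-01,  1.29813629e+00, -3.48871340e-06,
        1.46361113e+00, -2.15294711e-01]), 'qvel': array([ 1.58354393e-04, -9.18437820e-04, -1.59002763e-03, -6.98111282e-05,
       -2.03791906e-03,  1.61115358e-04]), 'effort': array([ 3.45587308e-03, -4.49225986e+01, -2.31655008e+01, -1.81735418e-04,
        3.70039503e-03,  8.99085222e-06]), 'tcp_pos': array([0.1769386 , 0.52048959, 0.23080571]), 'orientation': array([ 1.63163201e-01,  9.86598893e-01, -5.83115706e-04, -2.30490106e-04]), 'contact_force': array([ 0.02867455, -0.01235409, -0.30545428]), 'wrist_torque': array([ 0.00916454, -0.00734562, -0.00596924]), 'finger_force': 0.0, 'opening': 0.9991197571089618}
```

View pics/side0.png

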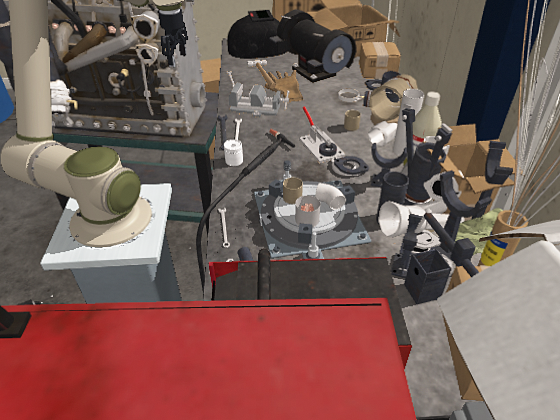

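View pics/top0.png

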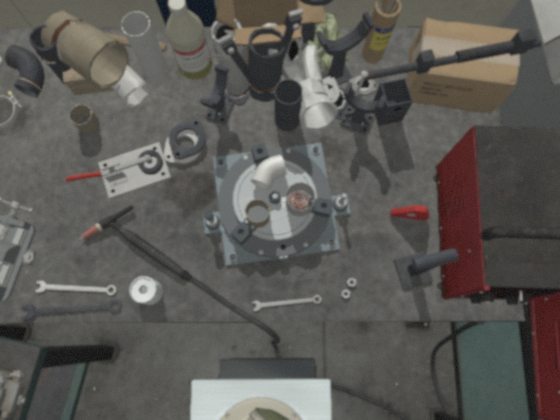

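The side view shows the turntable at about (310,215). In the top view its centre is at about (277,203), the elbow is at (268,170) towards the back, and the sockets are at (212,222) and (342,203). I'll enlarge crops of both.

Run:
```python
from h import *
f=load('top');c=f['image'][125:285,190:370];cv2.imwrite('pics/topc.png',cv2.resize(c,None,fx=3.7,fy=3.7,interpolation=cv2.INTER_CUBIC))
f=load('side');c=f['image'][150:270,240:385];cv2.imwrite('pics/sidec.png',cv2.resize(c,None,fx=4.5,fy=4.5,interpolation=cv2.INTER_CUBIC))
```

```text
(no output)
```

View pics/topc.png

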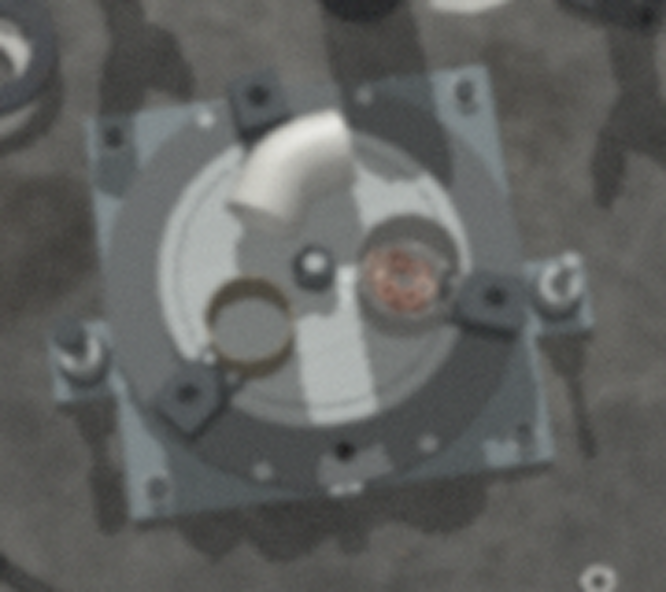

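View pics/sidec.png

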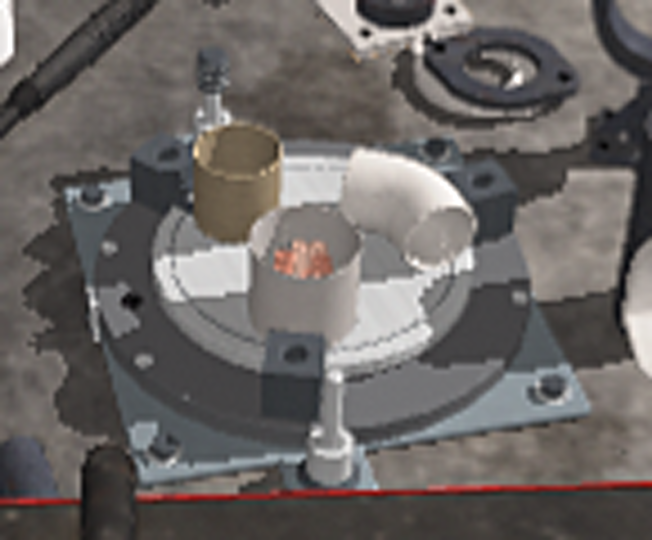

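The top crop shows the elbow's lug bore at (257,95), and the other lugs' bores at (187,393) and (496,296). The pin's head is at (70,333) on the +y ear, the bar's top is at (572,262), and the ring's hole is visible at (345,450), near the pointer at (345,488). In the side crop the hole is at (131,300) and the bores are at (483,180), (168,155) and (296,354). The pin head's top is at (212,52) and the bar's top is at (335,375).

Run:
```python
from h import *
T,S=load('top'),load('side')
t=lambda u,v:np.array([190+(u+.5)/3.7-.5,125+(v+.5)/3.7-.5])
s=lambda u,v:np.array([240+(u+.5)/4.5-.5,150+(v+.5)/4.5-.5])
def dark(f,uv,r=4):  # intensity-weighted dark centroid
    g=cv2.cvtColor(f['image'],cv2.COLOR_BGR2GRAY).astype(float); u0,v0=np.round(uv).astype(int)
    p=g[v0-r:v0+r+1,u0-r:u0+r+1]; th=np.percentile(p,50); w=np.clip(th-p-0.35*(th-p.min()),0,None)
    v,u=np.mgrid[-r:r+1,-r:r+1]; return np.array([u0+(w*u).sum()/w.sum(),v0+(w*v).sum()/w.sum()])
pts={'elb':(t(257,95),s(483,180),.064),'ring':(t(187,393),s(168,155),.064),'cup':(t(496,296),s(296,354),.064),'hole':(t(345,450),s(131,300),.024)}
P={}
for k,(a,b,z) in pts.items():
    r=3; a2,b2=dark(T,a,r),dark(S,b,r)
    X,e=cross(T,a2,S,b2); P[k]=X
    print(k,a,a2,b,b2,'cross',X.round(4),round(e*1e3,1),'planes',onplane(T,a2,z)[:2].round(4),onplane(S,b2,z)[:2].round(4))
def circ(A):
    A=np.array(A); M=np.c_[2*A,np.ones(len(A))]; s_=np.linalg.lstsq(M,(A**2).sum(1),rcond=None)[0]; return s_[:2],np.sqrt(s_[2]+s_[:2]@s_[:2])
print('lugs circle',circ([P[k][:2] for k in('elb','ring','cup')]))
for nm,f,i in(('T',T,0),('S',S,1)):
    c,r=circ([onplane(f,dark(f,pts[k][i],3),.064)[:2] for k in('elb','ring','cup')]); h=onplane(f,dark(f,pts['hole'][i],3),.024)[:2]
    print(nm,c,r,'hole',h,np.linalg.norm(h-c),'ang',np.arctan2(*(h-c)[::-1]),[np.arctan2(*(onplane(f,dark(f,pts[k][i],3),.064)[:2]-c)[::-1]).round(4) for k in('elb','ring','cup')])
print('pin head', cross(T,t(70,327),S,s(212,55)), 'bar',cross(T,t(572,259),S,s(335,372)))
# depth clouds
for n,f in(('T',T),('S',S)):
    X=cloud(f); c=P['hole'][:2]
    for nm,ce,rad,lo in(('pinhead',cross(T,t(70,327),S,s(212,55))[0][:2],.03,.045),):
        m=(np.hypot(X[...,0]-ce[0],X[...,1]-ce[1])<rad)&(X[...,2]>lo)&(f['range_z']>0)
        q=X[m]; print(n,nm,m.sum(),q.mean(0),q.min(0),q.max(0),np.percentile(q[:,2],[50,90,97]))
```

```text
elb [259.09459459 150.31081081] [259.36182573 150.48215768] [346.94444444 189.61111111] [346.99367704 189.68871595] cross [0.6833 0.0023 0.0635] 1.6 planes [0.6822 0.0023] [0.6839 0.0021]
ring [240.17567568 230.85135135] [240.35714286 230.75892857] [276.94444444 184.05555556] [277.19825774 183.83778913] cross [0.4842 0.0455 0.0637] 0.3 planes [0.484  0.0455] [0.4843 0.0453]
cup [323.68918919 204.63513514] [323.5985986  204.91091091] [305.38888889 228.27777778] [305.46601163 228.19951875] cross [ 0.5462 -0.1495  0.064 ] 1.4 planes [ 0.5455 -0.1495] [ 0.5469 -0.1492]
hole [282.87837838 246.25675676] [282.65904762 246.10971429] [268.72222222 216.27777778] [268.81724138 216.44137931] cross [ 0.4542 -0.053   0.0253] 0.6 planes [ 0.4547 -0.053 ] [ 0.454  -0.0517]
lugs circle (array([ 0.57112787, -0.03419706]), np.float64(0.11794036360611844))
T [ 0.57039798 -0.03448018] 0.11771811068388244 hole [ 0.45473088 -0.05301419] 0.11714259440795603 ang -2.982707486972827 [np.float64(0.3174), np.float64(2.3947), np.float64(-1.7843)]
S [ 0.57166706 -0.03397247] 0.1179112784700877 hole [ 0.45395879 -0.05166109] 0.11902992691188147 ang -2.9924336930828237 [np.float64(0.3111), np.float64(2.4047), np.float64(-1.7826)]
pin head (array([0.51894898, 0.11658295, 0.09102247]), np.float64(0.002005611147694551)) bar (array([ 0.56253919, -0.19499699,  0.09211055]), np.float64(0.000569038092518456))
T pinhead 91 [0.51552128 0.11825579 0.08522864] [0.50639916 0.10866757 0.04558345] [0.52812409 0.1300763  0.09333319] [0.08796364 0.0920167  0.09298655]
S pinhead 78 [0.51827986 0.11214602 0.07477125] [0.50921276 0.10489592 0.04505902] [0.52801625 0.12588837 0.09261799] [0.077172   0.08938176 0.09080901]
```

Run:
```python
from h import *
C=np.array([.571,-.0342])
for n in('top','side'):
    f=load(n);X=cloud(f);ok=f['range_z']>0
    d=X[...,:2]-C; r=np.hypot(d[...,0],d[...,1]); a=np.arctan2(d[...,1],d[...,0])
    print(n,'max z by angle sector (deg) for r bands .10-.11,.11-.14,.14-.2,.2-.26')
    for s in range(-180,180,30):
        row=[]
        for lo,hi in((.102,.11),(.11,.14),(.14,.2),(.2,.26)):
            m=ok&(r>lo)&(r<hi)&(np.degrees(a)>=s)&(np.degrees(a)<s+30); row.append(round(float(X[...,2][m].max()*1e3)) if m.any() else None)
        print(s,row)
    m=ok&(r<.14)&(X[...,2]>.105); print('above .105 within .14',m.sum())
```

```text
top max z by angle sector (deg) for r bands .10-.11,.11-.14,.14-.2,.2-.26
-180 [41, 32, 38, 12]
-150 [40, 30, 27, 7]
-120 [68, 69, 94, 7]
-90 [29, 31, 36, 8]
-60 [30, 31, 25, 113]
-30 [29, 30, 154, 154]
0 [68, 70, 10, 153]
30 [34, 31, 23, 135]
60 [38, 29, 20, 24]
90 [44, 33, 93, 7]
120 [68, 71, 29, 7]
150 [44, 31, 27, 9]
above .105 within .14 3
side max z by angle sector (deg) for r bands .10-.11,.11-.14,.14-.2,.2-.26
-180 [42, 29, 33, 8]
-150 [41, 28, 28, 5]
-120 [67, 68, 93, None]
-90 [41, 28, 36, None]
-60 [38, 29, 22, 112]
-30 [31, 28, 153, 153]
0 [67, 67, 5, 146]
30 [None, 25, 20, 132]
60 [None, 27, 22, 23]
90 [None, 28, 93, 5]
120 [67, 67, 20, 5]
150 [40, 29, 21, 8]
above .105 within .14 0
```

Emit:
apply_moves:
  targets:
    - [[13.4,-17.8,0],-0.145,0]
    - [[13.4,-17.8,0],-0.145,0]
    - [[13.4,-17.8,0],-0.145,0]
    - [[13.4,-17.8,0],-0.145,0]
    - [[13.4,-17.8,0],-0.145,0]
    - [[13.4,-17.8,0],-0.145,0]
    - [[13.4,-17.8,0],-0.145,0]
    - [[13.4,-17.8,0],-0.145,0]
    - [[13.4,-17.8,0],-0.145,0]
    - [[13.4,-17.8,0],-0.145,0]
    - [[13.4,-17.8,0],-0.145,0]
    - [[13.4,-17.8,0],-0.145,0]
    - [[13.4,-17.8,0],-0.145,0]
    - [[13.4,-17.8,0],-0.145,0]
    - [[13.4,-17.8,0],-0.145,0]
    - [[13.4,-17.8,0],-0.145,0]
    - [[13.4,-17.8,0],-0.145,0]
    - [[13.4,-17.8,0],-0.145,0]
    - [[13.4,-17.8,0],-0.145,0]
    - [[13.4,-17.8,0],-0.145,0]

```text
time_s: 2.1
tcp_pos: [0.4454, 0.1639, 0.2311]
orientation: [0.999, -0.046, -0.0, 0.0]
contact_force: [-0.6, -0.0, -0.5]
opening: 0.0
finger_force: 0.0
```

Emit:
apply_moves:
  targets:
    - [[13.4,-17.8,0],-0.145,0]
    - [[13.4,-17.8,0],-0.145,0]
    - [[13.4,-17.8,0],-0.145,0]
    - [[13.4,-17.8,0],-0.145,0]
    - [[13.4,-17.8,0],-0.145,0]
    - [[0,0,0],0,0]

```text
time_s: 2.7
tcp_pos: [0.5131, 0.074, 0.2307]
orientation: [0.918, -0.397, -0.0, 0.0]
contact_force: [-0.4, -0.1, -0.4]
opening: 0.002
finger_force: 0.0
```

Emit:
apply_moves:
  targets:
    - [[0,2.7,-30],0,0]
    - [[0,0,-30],0,0]
    - [[0,0,-30],0,0]
    - [[0,0,-30],0,0]
    - [[0,0,-25],0,0]
    - [[0,0,-20],0,0]
    - [[0,0,-14],0,0]
    - [[0,0,-10],0,0]
    - [[0,0,0],0,0]

```text
time_s: 3.6
tcp_pos: [0.5112, 0.0788, 0.0414]
orientation: [0.919, -0.394, -0.001, 0.0]
contact_force: [0.4, 0.4, 0.2]
opening: 0.0
finger_force: 0.0
```

Run:
```python
import numpy as np
C=np.array([571,-34.2]);r=125
ph=2.05+np.cumsum([0]+[.047]*59)
P=np.stack([C[0]+r*np.cos(ph),C[1]+r*np.sin(ph)],1)
print(ph[-1]); print([list(x) for x in np.diff(P,axis=0).round(1)])
```

```text
4.823000000000001
[[np.float64(-5.1), np.float64(-2.8)], [np.float64(-5.0), np.float64(-3.1)], [np.float64(-4.9), np.float64(-3.3)], [np.float64(-4.7), np.float64(-3.5)], [np.float64(-4.5), np.float64(-3.7)], [np.float64(-4.3), np.float64(-4.0)], [np.float64(-4.2), np.float64(-4.2)], [np.float64(-4.0), np.float64(-4.3)], [np.float64(-3.7), np.float64(-4.5)], [np.float64(-3.5), np.float64(-4.7)], [np.float64(-3.3), np.float64(-4.9)], [np.float64(-3.1), np.float64(-5.0)], [np.float64(-2.8), np.float64(-5.1)], [np.float64(-2.6), np.float64(-5.3)], [np.float64(-2.3), np.float64(-5.4)], [np.float64(-2.1), np.float64(-5.5)], [np.float64(-1.8), np.float64(-5.6)], [np.float64(-1.6), np.float64(-5.7)], [np.float64(-1.3), np.float64(-5.7)], [np.float64(-1.0), np.float64(-5.8)], [np.float64(-0.8), np.float64(-5.8)], [np.float64(-0.5), np.float64(-5.9)], [np.float64(-0.2), np.float64(-5.9)], [np.float64(0.1), np.float64(-5.9)], [np.float64(0.4), np.float64(-5.9)], [np.float64(0.6), np.float64(-5.8)], [np.float64(0.9), np.float64(-5.8)], [np.float64(1.2), np.float64(-5.8)], [np.float64(1.4), np.f
[... 422 characters left out ...]
[np.float64(4.3), np.float64(-4.0)], [np.float64(4.4), np.float64(-3.8)], [np.float64(4.6), np.float64(-3.6)], [np.float64(4.8), np.float64(-3.4)], [np.float64(4.9), np.float64(-3.2)], [np.float64(5.1), np.float64(-2.9)], [np.float64(5.2), np.float64(-2.7)], [np.float64(5.3), np.float64(-2.4)], [np.float64(5.4), np.float64(-2.2)], [np.float64(5.5), np.float64(-1.9)], [np.float64(5.6), np.float64(-1.7)], [np.float64(5.7), np.float64(-1.4)], [np.float64(5.8), np.float64(-1.1)], [np.float64(5.8), np.float64(-0.9)], [np.float64(5.8), np.float64(-0.6)], [np.float64(5.9), np.float64(-0.3)], [np.float64(5.9), np.float64(-0.0)], [np.float64(5.9), np.float64(0.2)], [np.float64(5.9), np.float64(0.5)]]
```

Emit:
apply_moves:
  targets:
    - [[-2.5,-2.5,0],0.022,0]
    - [[-2.5,-2.5,0],0.022,0]
    - [[-2.5,-2.5,0],0.022,0]
    - [[-2.5,-2.5,0],0.022,0]
    - [[-4.9,-3.3,0],0.045,0]
    - [[-4.7,-3.5,0],0.045,0]
    - [[-4.5,-3.7,0],0.045,0]
    - [[-4.3,-4.0,0],0.045,0]
    - [[-4.2,-4.2,0],0.045,0]
    - [[-4.0,-4.3,0],0.045,0]
    - [[-3.7,-4.5,0],0.045,0]
    - [[-3.5,-4.7,0],0.045,0]

```text
time_s: 4.8
tcp_pos: [0.469, 0.036, 0.0429]
orientation: [0.984, -0.179, 0.001, -0.0]
contact_force: [3.6, 1.9, 0.1]
opening: 0.004
finger_force: 1.6
```

Emit:
apply_moves:
  targets:
    - [[-3.3,-4.9,0],0.045,0]
    - [[-3.1,-5.0,0],0.045,0]
    - [[-2.8,-5.1,0],0.045,0]
    - [[-2.6,-5.3,0],0.045,0]
    - [[-2.3,-5.4,0],0.045,0]
    - [[-2.1,-5.5,0],0.045,0]
    - [[-1.8,-5.6,0],0.045,0]
    - [[-1.6,-5.7,0],0.045,0]
    - [[-1.3,-5.7,0],0.045,0]
    - [[-1.0,-5.8,0],0.045,0]
    - [[-0.8,-5.8,0],0.045,0]
    - [[-0.5,-5.9,0],0.045,0]
    - [[-0.2,-5.9,0],0.045,0]
    - [[0.1,-5.9,0],0.045,0]
    - [[0.4,-5.9,0],0.045,0]
    - [[0.6,-5.8,0],0.045,0]
    - [[0.9,-5.8,0],0.045,0]
    - [[1.2,-5.8,0],0.045,0]
    - [[1.4,-5.7,0],0.045,0]
    - [[1.7,-5.6,0],0.045,0]

```text
time_s: 6.8
tcp_pos: [0.4507, -0.0757, 0.0424]
orientation: [0.964, 0.267, -0.0, -0.001]
contact_force: [-0.0, 3.4, 0.2]
opening: 0.001
finger_force: 1.6
```

Emit:
apply_moves:
  targets:
    - [[2.0,-5.5,0],0.045,0]
    - [[2.2,-5.4,0],0.045,0]
    - [[2.5,-5.3,0],0.045,0]
    - [[2.7,-5.2,0],0.045,0]
    - [[3.0,-5.1,0],0.045,0]
    - [[3.2,-4.9,0],0.045,0]
    - [[3.4,-4.8,0],0.045,0]
    - [[3.7,-4.6,0],0.045,0]
    - [[3.9,-4.4,0],0.045,0]
    - [[4.1,-4.2,0],0.045,0]
    - [[4.3,-4.0,0],0.045,0]
    - [[4.4,-3.8,0],0.045,0]
    - [[4.6,-3.6,0],0.045,0]
    - [[4.8,-3.4,0],0.045,0]
    - [[0,0,0],0,0]

```text
time_s: 8.3
tcp_pos: [0.5001, -0.1405, 0.0424]
orientation: [0.834, 0.551, 0.0, 0.0]
contact_force: [0.1, -0.0, 0.1]
opening: -0.003
finger_force: 0.0
```

Run:
```python
from h import *
f=grab('top');s=grab('side');c=f['image'][125:285,190:370];d=s['image'][150:270,240:385]
cv2.imwrite('pics/tc2.png',np.hstack([cv2.resize(c,(450,400),interpolation=3),cv2.resize(d,(350,290),interpolation=3,dst=None) if 0 else cv2.copyMakeBorder(cv2.resize(d,(350,290),interpolation=3),0,110,0,0,0)]))
print(arm.state()['tcp_pos'])
```

```text
[ 0.49984635 -0.14025216  0.04245435]
```

View pics/tc2.png

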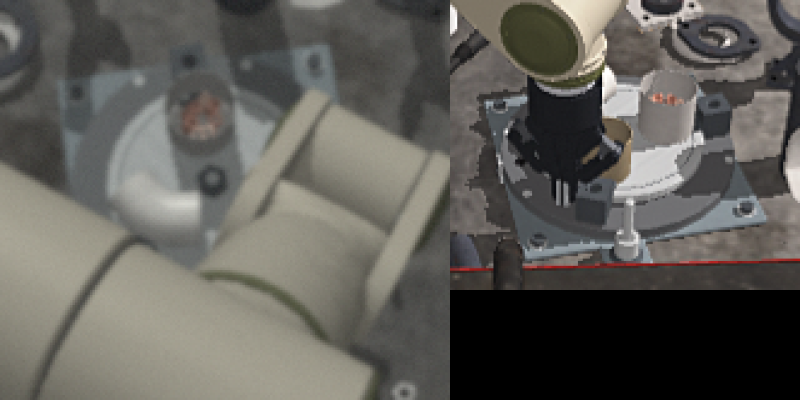

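The finger is on the ring lug's cw flank, and that lug now stands at about 4.37 rad in the world frame, beside the bar. The tan stub is behind the gripper, the elbow is at (160,205) in the left panel, and the cup lug is at (189,60). I'll continue the sweep.

Emit:
apply_moves:
  targets:
    - [[4.9,-3.2,0],0.045,0]
    - [[5.1,-2.9,0],0.045,0]
    - [[5.2,-2.7,0],0.045,0]
    - [[5.3,-2.4,0],0.045,0]
    - [[5.4,-2.2,0],0.045,0]
    - [[5.5,-1.9,0],0.045,0]
    - [[5.6,-1.7,0],0.045,0]
    - [[5.7,-1.4,0],0.045,0]
    - [[5.8,-1.1,0],0.045,0]
    - [[5.8,-0.9,0],0.045,0]
    - [[5.8,-0.6,0],0.045,0]
    - [[5.9,-0.3,0],0.045,0]
    - [[5.9,0,0],0.045,0]
    - [[5.9,0.2,0],0.045,0]
    - [[5.9,0.5,0],0.045,0]
    - [[5.9,0.8,0],0.045,0]
    - [[0,0,0],0,0]

```text
time_s: 10.1
tcp_pos: [0.5897, -0.1599, 0.0424]
orientation: [0.587, 0.81, 0.0, 0.0]
contact_force: [-0.5, 0.5, 0.5]
opening: -0.0
finger_force: 0.0
```

Emit:
apply_moves:
  targets:
    - [[-4,0,0],0,0]
    - [[-3,0,10],0,0]
    - [[0,0,30],0,0]
    - [[0,0,45],0,0]
    - [[0,0,45],0,0]
    - [[-6,28,0],0.14,50]
    - [[-6,28,0],0.14,50]
    - [[-6,28,0],0.14,50]
    - [[-6,28,0],0.14,50]
    - [[-6,28,0],0.14,50]
    - [[-6,28,0],0.14,50]
    - [[-6,28,0],0.14,50]
    - [[-6,28,0],0.14,50]
    - [[-6,28,0],0.14,50]
    - [[-6,28,0],0.14,50]
    - [[0,0,0],0,50]

```text
time_s: 11.7
tcp_pos: [0.5213, 0.1225, 0.1732]
orientation: [-0.075, 0.997, 0.0, 0.0]
contact_force: [-0.2, -0.6, 0.3]
opening: 0.588
finger_force: 0.0
```

Run:
```python
from h import *
f=grab('top');s=grab('side');c=f['image'][125:285,190:370];d=s['image'][150:270,240:385]
cv2.imwrite('pics/tc3.png',np.hstack([cv2.resize(c,(450,400),interpolation=3),cv2.copyMakeBorder(cv2.resize(d,(350,290),interpolation=3),0,110,0,0,0)]))
print(arm.state()['tcp_pos'],arm.state()['joints'])
```

```text
[0.52228642 0.12012261 0.17295629] [ 5.14577972e-03  4.06149432e-01  1.43533063e+00 -2.68224147e-04
  1.29926870e+00 -1.70957235e+00]
```

View pics/tc3.png

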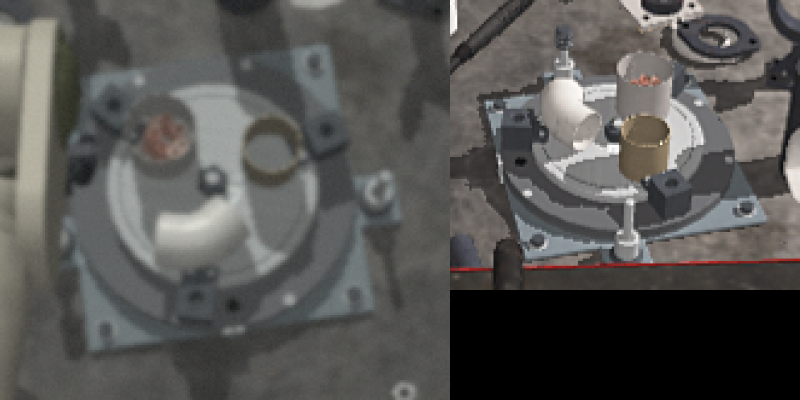

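The left panel shows the elbow lug's bore at (193,297), with the open ring hole beside it at (233,305). The ring lug is at (325,128). In the right panel the elbow lug's bore is at (520,119), the hole at (521,161) and the ring lug at (675,179).

```bash
cat >> h.py <<'E'
def dark(f,uv,r=3):
    g=cv2.cvtColor(f['image'],cv2.COLOR_BGR2GRAY).astype(float); u0,v0=np.round(uv).astype(int)
    p=g[v0-r:v0+r+1,u0-r:u0+r+1]; th=np.percentile(p,50); w=np.clip(th-p-0.35*(th-p.min()),0,None)
    v,u=np.mgrid[-r:r+1,-r:r+1]; return np.array([u0+(w*u).sum()/w.sum(),v0+(w*v).sum()/w.sum()])
E
python3 - <<'E'
from h import *
T,S=load('top'),load('side');C=np.array([.5710,-.0342])
for k,a,b,z in(('elb',(267.2,243.8),(269,199.2),.064),('hole',(283.2,247),(269.4,216.6),.024),('ring',(320,176.2),(333.2,224),.064)):
    a,b=dark(T,a),dark(S,b); X,e=cross(T,a,S,b); d=X[:2]-C
    print(k,a,b,X.round(4),round(e*1e3,1),onplane(T,a,z).round(4),onplane(S,b,z).round(4),'r',np.hypot(*d),'ang',np.arctan2(d[1],d[0])%(2*np.pi))
E
```

```text
elb [267.77319588 243.02061856] [268.84350548 198.10954617] [ 0.4558 -0.0181  0.0635] 1.7 [ 0.4548 -0.0182  0.064 ] [ 0.4566 -0.0184  0.064 ] r 0.11632803071971069 ang 3.0024518466432664
hole [282.72349272 246.67359667] [268.63092784 216.47295797] [ 0.4533 -0.0531  0.0252] 0.2 [ 0.4534 -0.0532  0.024 ] [ 0.4534 -0.0518  0.024 ] r 0.11924201415136947 ang 3.3010012832406903
ring [320.19354839 176.56451613] [331.75012697 225.13712544] [ 0.6165 -0.1432  0.064 ] 1.9 [ 0.6155 -0.1432  0.064 ] [ 0.6175 -0.1428  0.064 ] r 0.11808761129068482 ang 5.108176049729041
```

Emit:
apply_moves:
  targets:
    - [[-3.5,-3,-30],0,50]
    - [[0,0,-30],0,50]
    - [[0,0,-25],0,50]
    - [[0,0,-16],0,50]
    - [[0,0,-10],0,50]
    - [[0,0,0],0,50]

```text
time_s: 12.4
tcp_pos: [0.5188, 0.1163, 0.0606]
orientation: [-0.071, 0.997, 0.0, -0.001]
contact_force: [0.7, -0.5, 0.5]
opening: 0.584
finger_force: 0.0
```

Emit:
apply_moves:
  targets:
    - [[0,0,0],0,15]
    - [[0,0,0],0,15]
    - [[0,0,0],0,15]
    - [[0,0,0],0,15]
    - [[0,0,0],0,15]
  newtons: 40

```text
time_s: 12.9
tcp_pos: [0.5196, 0.1174, 0.0623]
orientation: [-0.073, 0.997, 0.0, 0.001]
contact_force: [-0.3, 3.1, 6.2]
opening: 0.239
finger_force: 39.2
```

Emit:
apply_moves:
  targets:
    - [[0,0,5],0,15]
    - [[0,0,15],0,15]
    - [[0,0,25],0,15]
    - [[0,0,25],0,15]
    - [[0,0,20],0,15]
    - [[-8,-17,0],0,15]
    - [[-8,-17,0],0,15]
    - [[-8,-17,0],0,15]
    - [[-8,-17,0],0,15]
    - [[-8,-17,0],0,15]
    - [[-8,-17,0],0,15]
    - [[-8,-17,0],0,15]
    - [[-8,-16,0],0,15]
    - [[0,0,0],0,15]
    - [[0,0,-10],0,15]
    - [[0,0,-10],0,15]
    - [[0,0,0],0,15]

```text
time_s: 14.6
tcp_pos: [0.4544, -0.0171, 0.1297]
orientation: [-0.073, 0.997, 0.001, -0.002]
contact_force: [-0.7, -0.7, -1.2]
opening: 0.241
finger_force: 39.1
```

Run:
```python
from h import *
f=grab('top');s=grab('side');c=f['image'][205:285,230:320];d=s['image'][170:230,240:315]
cv2.imwrite('pics/tc4.png',np.hstack([cv2.resize(c,(400,356),interpolation=3),cv2.copyMakeBorder(cv2.resize(d,(400,320),interpolation=3),0,36,0,0,0)]))
print(arm.state()['tcp_pos'],arm.state()['contact_force'])
p=arm.state()['tcp_pos'];p[2]-=.0523;print('tip',p,proj(f,p),proj(s,p))
```

```text
[ 0.45504077 -0.01742345  0.1308639 ] [ 1.03016332  0.82625375 -0.50972948]
tip [ 0.45504077 -0.01742345  0.0785639 ] [267.32075137 241.73820318] [268.1323084  193.95351244]
```

View pics/tc4.png

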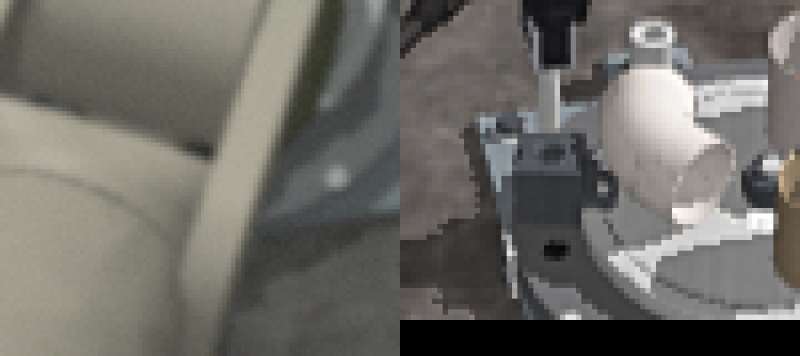

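The right panel shows the pin's tip at (549,130), above the bore mouth at (552,152). In the left panel the arm hides the lug. Next I measure the shank and bore columns at sub-pixel accuracy.

Run:
```python
from h import *
s=load('side');g=cv2.cvtColor(s['image'],cv2.COLOR_BGR2GRAY)
print(g[182:206,260:280])
b=dark(s,(268.8,198.5));print(b,onplane(s,b,.064))
st=arm.state();p=st['tcp_pos'];print(p)
for z in (.0785,.085,.09,.095): print(z,proj(s,[p[0],p[1],z]),[proj(s,[p[0]+d,p[1],z])[0] for d in(-.006,.006)])
```

```text
[[ 88  97  95  92  83 133  78  43  59  69  65  81 121 100  98 105  55  49
   77  87]
 [ 96  96  96  91  90 114 106 110 140 163 113 115 103 104 111 120  63  60
   63  88]
 [108 106 100  93  91  90 128 134 148 182  98 102  92  92  97 107  60  60
   60  91]
 [109 111 109 104  97  91 125 129 142 198  88  97  56  54  54  56  59  60
   57 106]
 [100 105 109 111 103  95 125 128 137 198  51  50  55  59  60  60  60  57
   71 124]
 [104 107 106 104 101 104 125 129 135 199  57  52  53  54  56  59  60  68
  111 126]
 [ 99 102 101  97 103 103 126 130 134 193  77  51  60  66  70  70  83  92
  121 125]
 [ 87  92  99 106 105 106 125 128 133 187 130  87 110 116 117 105 129 102
  123 127]
 [ 91  89 118 124 110 118 124 128 133 188 155 158 155 152 133 115 115 102
  126 134]
 [ 89  85 141 147 155 136 122 129 133 187 150 146 128 112 113 114 115 106
  128 135]
 [ 86  83  75 120 151 133 122 128 133 189 145 125 111 114 114 114 113 106
  131 138]
 [ 81  86  72 146 158 141 127 131 136 183 129 111 116 117 117 115 114 110
  130 139]
 [ 52  71  61 127 158 141 124 123 129 139 108 109 103 106 109 117 115 112
  129 
[... 735 characters left out ...]
 51  55  44  52  51  60
   50  38]
 [ 84  58  53  55  54  54  54  53  52  52  55  53  53  55  47  51  47 112
   96  49]
 [ 86  60  52  55  54  55  55  54  55  53  55  54  55  57  49  52  47 141
  139  64]]
[269.06332139 197.89964158] [ 0.4573038 -0.0175017  0.064    ]
[ 0.45504077 -0.01742345  0.1308639 ]
0.0785 [268.13290158 193.97105255] [np.float64(266.00710340634976), np.float64(270.25777076600394)]
0.085 [268.07235017 192.18083507] [np.float64(265.93932255324074), np.float64(270.20444245825604)]
0.09 [268.025479   190.79543105] [np.float64(265.8868543619376), np.float64(270.16316338399855)]
0.095 [267.97835045 189.40273056] [np.float64(265.83409726069704), np.float64(270.1216584248962)]
```

Emit:
apply_moves:
  targets:
    - [[1,0,-4],0,15]
    - [[0,0,-4],0,15]
    - [[0,0,-3],0,15]
    - [[0,0,-2],0,15]
    - [[0,0,-1.5],0,15]
    - [[0,0,-1.5],0,15]
    - [[0,0,0],0,15]

```text
time_s: 15.4
tcp_pos: [0.456, -0.018, 0.1152]
orientation: [-0.073, 0.997, -0.0, -0.0]
contact_force: [-0.5, -1.1, -1.3]
opening: 0.243
finger_force: 39.1
```

Emit:
apply_moves:
  targets:
    - [[0,0,-1],0,15]
    - [[0,0,-1],0,15]
    - [[0,0,-1],0,15]
    - [[0,0,0],0,15]

```text
time_s: 15.8
tcp_pos: [0.4558, -0.0181, 0.1121]
orientation: [-0.073, 0.997, -0.0, -0.0]
contact_force: [-1.3, -3.3, -0.9]
opening: 0.241
finger_force: 39.0
```

Emit:
apply_moves:
  targets:
    - [[-0.3,-0.6,-2],0,15]
    - [[0,0,-3],0,15]
    - [[0,0,-3],0,15]
    - [[0,0,0],0,15]

```text
time_s: 16.2
tcp_pos: [0.4555, -0.0184, 0.1038]
orientation: [-0.073, 0.997, 0.0, -0.0]
contact_force: [-1.1, -1.5, -1.9]
opening: 0.244
finger_force: 39.1
```

Smooth. Next I go down to the ring (tip at 24 mm, TCP z about 76 mm).

Emit:
apply_moves:
  targets:
    - [[-0.2,-0.3,-5],0,15]
    - [[0,0,-5],0,15]
    - [[0,0,-5],0,15]
    - [[0,0,-5],0,15]
    - [[0,0,-3],0,15]
    - [[0,0,-2],0,15]
    - [[0,0,0],0,15]

```text
time_s: 16.9
tcp_pos: [0.4553, -0.0187, 0.079]
orientation: [-0.073, 0.997, 0.0, -0.0]
contact_force: [-2.4, 0.6, -1.4]
opening: 0.244
finger_force: 39.4
```

Emit:
apply_moves:
  targets:
    - [[0,0,0],0,36]
    - [[0,0,0],0,36]
    - [[0,0,0],0,36]
    - [[0,0,8],0,36]
    - [[0,0,16],0,36]
    - [[0,0,28],0,36]
    - [[0,0,28],0,36]
    - [[11.2,-12.7,0],-0.143,0]
    - [[11.2,-12.7,0],-0.143,0]
    - [[11.2,-12.7,0],-0.143,0]
    - [[11.2,-12.7,0],-0.143,0]
    - [[11.2,-12.7,0],-0.143,0]
    - [[11.2,-12.7,0],-0.143,0]
    - [[11.2,-12.7,0],-0.143,0]
    - [[11.2,-12.7,0],-0.143,0]
    - [[11.2,-12.7,0],-0.143,0]
    - [[11.2,-12.7,0],-0.143,0]
    - [[11.2,-12.7,0],-0.143,0]
    - [[0,0,0],0,0]

```text
time_s: 18.8
tcp_pos: [0.5796, -0.1598, 0.1596]
orientation: [0.656, 0.755, 0.0, 0.001]
contact_force: [0.0, 0.1, -0.6]
opening: -0.001
finger_force: 0.0
```

Run:
```python
from h import *
s=grab('side');d=s['image'][150:270,240:385]
cv2.imwrite('pics/tc5.png',cv2.resize(d,None,fx=4,fy=4,interpolation=3)); print(arm.state()['tcp_pos'])
```

```text
[ 0.57885238 -0.1588171   0.15950405]
```

View pics/tc5.png

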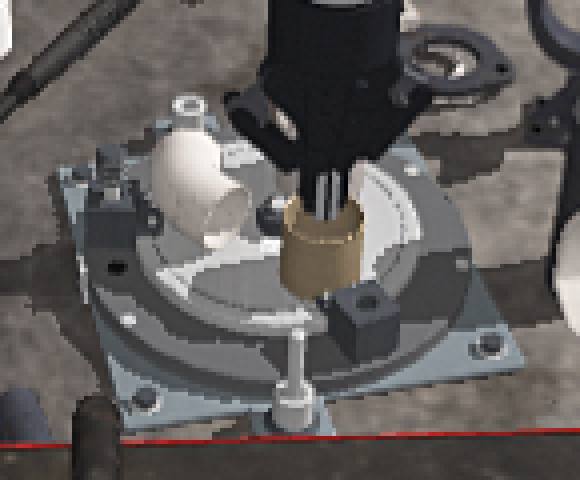

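The pin stands in the elbow lug's bore with its head at (112,165) and a gap below the head, so it is riding on the ring. The bar is untouched at (298,370), and the ring lug is at (367,320). Next I go down behind the ring lug.

Emit:
apply_moves:
  targets:
    - [[0,0,-25],0,0]
    - [[0,0,-25],0,0]
    - [[0,0,-25],0,0]
    - [[0,0,-20],0,0]
    - [[0,0,-14],0,0]
    - [[0,0,-8],0,0]
    - [[0,0,0],0,0]

```text
time_s: 19.55
tcp_pos: [0.5782, -0.1579, 0.0419]
orientation: [0.654, 0.757, -0.0, -0.001]
contact_force: [0.1, -0.1, 0.1]
opening: 0.001
finger_force: 0.0
```

Run:
```python
import numpy as np
C=np.array([571,-34.2]);r=125
ph=np.arange(4.77,5.24,.02)
P=np.stack([C[0]+r*np.cos(ph),C[1]+r*np.sin(ph)],1)
for a,d in zip(ph[1:],np.diff(P,axis=0)): print(a.round(2),*d.round(2))
```

```text
4.79 2.49 0.17
4.81 2.49 0.22
4.83 2.49 0.27
4.85 2.48 0.32
4.87 2.47 0.37
4.89 2.46 0.42
4.91 2.46 0.47
4.93 2.45 0.52
4.95 2.44 0.56
4.97 2.42 0.61
4.99 2.41 0.66
5.01 2.4 0.71
5.03 2.38 0.76
5.05 2.37 0.8
5.07 2.35 0.85
5.09 2.33 0.9
5.11 2.31 0.94
5.13 2.3 0.99
5.15 2.27 1.04
5.17 2.25 1.08
5.19 2.23 1.13
5.21 2.21 1.17
5.23 2.18 1.22
```

Emit:
apply_moves:
  targets:
    - [[2.5,0.2,0],0.02,0]
    - [[2.5,0.2,0],0.02,0]
    - [[2.5,0.3,0],0.02,0]
    - [[2.5,0.3,0],0.02,0]
    - [[2.5,0.4,0],0.02,0]
    - [[2.5,0.4,0],0.02,0]
    - [[2.5,0.5,0],0.02,0]
    - [[2.5,0.5,0],0.02,0]
    - [[2.4,0.6,0],0.02,0]
    - [[2.4,0.6,0],0.02,0]
    - [[2.4,0.7,0],0.02,0]
    - [[2.4,0.7,0],0.02,0]
    - [[2.4,0.8,0],0.02,0]
    - [[2.4,0.8,0],0.02,0]
    - [[1.2,0.4,0],0.01,0]
    - [[1.2,0.4,0],0.01,0]

```text
time_s: 21.15
tcp_pos: [0.6157, -0.1507, 0.0423]
orientation: [0.534, 0.845, -0.0, 0.0]
contact_force: [-3.0, -2.0, 3.0]
opening: -0.004
finger_force: 1.9
```

Emit:
apply_moves:
  targets:
    - [[1.2,0.4,0],0.01,0]
    - [[1.2,0.4,0],0.01,0]
    - [[1.2,0.5,0],0.01,0]

```text
time_s: 21.45
tcp_pos: [0.6192, -0.1493, 0.0423]
orientation: [0.521, 0.853, 0.0, -0.0]
contact_force: [-2.7, -1.9, 3.2]
opening: -0.001
finger_force: 1.7
```

Emit:
apply_moves:
  targets:
    - [[0.9,0.4,0],0.008,0]
    - [[0.9,0.4,0],0.008,0]

```text
time_s: 21.65
tcp_pos: [0.621, -0.1485, 0.0423]
orientation: [0.515, 0.857, 0.0, -0.0]
contact_force: [-3.8, -2.2, 2.0]
opening: -0.003
finger_force: 1.7
```

Emit:
apply_moves:
  targets:
    - [[0.9,0.4,0],0.008,0]
    - [[0.9,0.4,0],0.008,0]

```text
time_s: 21.85
tcp_pos: [0.6229, -0.1477, 0.0423]
orientation: [0.508, 0.862, 0.0, 0.0]
contact_force: [-2.7, -1.4, 1.6]
opening: 0.003
finger_force: 1.4
```

Emit:
apply_moves:
  targets:
    - [[0.9,0.4,0],0.008,0]

```text
time_s: 21.95
tcp_pos: [0.6238, -0.1473, 0.0423]
orientation: [0.504, 0.864, 0.0, 0.0]
contact_force: [-2.3, -1.1, 0.9]
opening: -0.001
finger_force: 1.5
```

Emit:
apply_moves:
  targets:
    - [[0.9,0.4,0],0.008,0]

```text
time_s: 22.05
tcp_pos: [0.6246, -0.1469, 0.0423]
orientation: [0.501, 0.866, 0.0, -0.0]
contact_force: [-2.1, -1.3, 1.8]
opening: -0.001
finger_force: 1.5
```

Emit:
apply_moves:
  targets:
    - [[0.8,0.4,0],0.008,0]

```text
time_s: 22.15
tcp_pos: [0.6254, -0.1466, 0.0423]
orientation: [0.497, 0.868, -0.0, -0.0]
contact_force: [-2.9, -2.4, 1.6]
opening: 0.002
finger_force: 1.5
```

Emit:
apply_moves:
  targets:
    - [[0.8,0.4,0],0.008,0]

```text
time_s: 22.25
tcp_pos: [0.6261, -0.1463, 0.0423]
orientation: [0.494, 0.87, -0.0, -0.0]
contact_force: [-4.3, -4.2, 3.7]
opening: 0.001
finger_force: 3.0
```

Run:
```python
from h import *
s=grab('side');d=s['image'][165:225,240:300]
cv2.imwrite('pics/tc6.png',cv2.resize(d,None,fx=6,fy=6,interpolation=3)); print(arm.state()['tcp_pos'],arm.state()['contact_force'])
b=s['image'][175:215,258:282]
X=cloud(s);h=np.array([.4545,-.053]);m=(np.hypot(X[...,0]-h[0],X[...,1]-h[1])<.02)&(s['range_z']>0)
print(np.sort(X[...,2][m])[-8:])
m&=X[...,2]>.07;print(m.sum(),X[m].mean(0))
```

```text
[ 0.62604448 -0.14631384  0.04228866] [-3.57031125 -2.13164924  2.41300251]
[0.52693078 0.52718067 0.52729687 0.52742783 0.52760581 0.52806979
 0.52866093 0.52916117]
175 [ 0.45201222 -0.05946733  0.33700895]
```

Emit:
apply_moves:
  targets:
    - [[0.8,0.4,0],0.008,0]

```text
time_s: 22.4
tcp_pos: [0.6264, -0.1462, 0.0423]
orientation: [0.49, 0.871, -0.001, -0.001]
contact_force: [-8.4, -5.6, 3.0]
opening: -0.0
finger_force: 4.8
```

Run:
```python
from h import *
print(arm.state()['tcp_pos'],arm.state()['contact_force'])
s=load('side');X=cloud(s);h=np.array([.4545,-.053]);m=(np.hypot(X[...,0]-h[0],X[...,1]-h[1])<.03)&(s['range_z']>0)&(X[...,2]<.15)
print(m.sum(),np.sort(X[...,2][m])[-8:])
print(proj(s,[.4545,-.053,.09]))
```

```text
[ 0.62639095 -0.14618855  0.04227981] [-8.43617834 -5.56410667  2.9843952 ]
434 [0.09015294 0.09016257 0.0903416  0.09064248 0.09069708 0.09210326
 0.09215122 0.09262575]
[268.43361501 198.9367807 ]
```

The push rose to about 10 N with no further motion, and the head's top is at 90 mm, so the pin has dropped. I back off and go over to press it.

Emit:
apply_moves:
  targets:
    - [[-2,-1,0],0,0]
    - [[-3,-1,0],0,0]
    - [[-2,-1,8],0,0]
    - [[0,0,30],0,0]
    - [[0,0,35],0,0]
    - [[0,0,35],0,0]
    - [[-16.5,9.6,0],0,0]
    - [[-16.5,9.6,0],0,0]
    - [[-16.5,9.6,0],0,0]
    - [[-16.5,9.6,0],0,0]
    - [[-16.5,9.6,0],0,0]
    - [[-16.5,9.6,0],0,0]
    - [[-16.5,9.6,0],0,0]
    - [[-16.5,9.6,0],0,0]
    - [[-16.5,9.6,0],0,0]
    - [[-16.5,9.6,0],0,0]
    - [[0,0,0],0,0]
    - [[0,0,0],0,0]

```text
time_s: 24.2
tcp_pos: [0.4555, -0.053, 0.151]
orientation: [0.491, 0.871, 0.0, 0.001]
contact_force: [0.3, -0.1, 1.2]
opening: -0.0
finger_force: 0.0
```

Run:
```python
from h import *
s=grab('side');d=s['image'][130:270,240:385]
cv2.imwrite('pics/tc7.png',cv2.resize(d,None,fx=4,fy=4,interpolation=3)); print(arm.state()['tcp_pos'],arm.state()['contact_force'])
```

```text
[ 0.45578284 -0.05316428  0.15079561] [-0.62577125 -0.19547523 -0.12412299]
```

View pics/tc7.png

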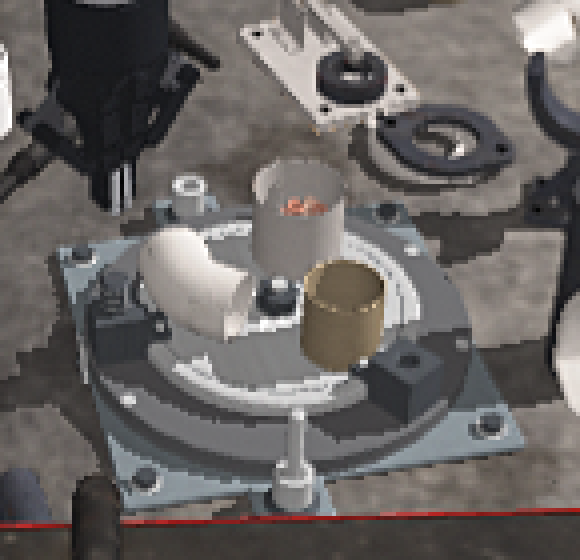

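The pin's head at (118,295) sits on the elbow lug at the front, directly below the fingertips, and the bar has not moved. Next I press down gently.

Emit:
apply_moves:
  targets:
    - [[-1,0,-18],0,0]
    - [[0,0,-18],0,0]
    - [[0,0,-12],0,0]
    - [[0,0,-6],0,0]
    - [[0,0,-3],0,0]
    - [[0,0,-1.5],0,0]
    - [[0,0,-1],0,0]
    - [[0,0,0],0,0]

```text
time_s: 25.05
tcp_pos: [0.4542, -0.0529, 0.0911]
orientation: [0.491, 0.871, 0.0, 0.0]
contact_force: [0.2, 0.2, 0.3]
opening: -0.001
finger_force: 0.0
```

Emit:
apply_moves:
  targets:
    - [[0,0,-0.7],0,0]
    - [[0,0,-0.5],0,0]
    - [[0,0,0],0,0]

```text
time_s: 25.35
tcp_pos: [0.4542, -0.0528, 0.0901]
orientation: [0.491, 0.871, 0.0, 0.0]
contact_force: [-0.3, 0.4, 4.9]
opening: 0.001
finger_force: 2.2
```

Contact is at 90.1 mm, so the pin is home. A firmer gentle press, then I withdraw.

Emit:
apply_moves:
  targets:
    - [[0,0,-0.6],0,0]
    - [[0,0,0],0,0]

```text
time_s: 25.55
tcp_pos: [0.4542, -0.0528, 0.09]
orientation: [0.491, 0.871, 0.0, 0.001]
contact_force: [-2.6, 1.1, 11.1]
opening: 0.0
finger_force: 5.7
```

Emit:
apply_moves:
  targets:
    - [[0,0,3],0,0]
    - [[0,0,15],0,0]
    - [[0,0,30],0,0]
    - [[0,0,40],0,0]
    - [[-5,25,20],0,0]
    - [[-5,35,0],0,0]
    - [[-5,40,0],0,0]
    - [[-5,40,0],0,0]
    - [[0,40,0],0,0]
    - [[0,0,0],0,0]

```text
time_s: 26.55
tcp_pos: [0.4332, 0.1307, 0.1971]
orientation: [0.489, 0.873, 0.0, -0.0]
contact_force: [-0.6, -0.2, 0.5]
opening: 0.0
finger_force: 0.0
```

Run:
```python
from h import *
s=grab('side');X=cloud(s);h=np.array([.4545,-.053]);m=(np.hypot(X[...,0]-h[0],X[...,1]-h[1])<.025)&(s['range_z']>0)&(X[...,2]<.15)
print('head top',np.sort(X[...,2][m])[-5:],'bar',cross(load('top'),(344.4,195),s,(314,232.3))[0])
print(arm.state()['tcp_pos'],arm.state()['contact_force'])
```

```text
head top [0.09120589 0.09174027 0.09176396 0.09245865 0.09313939] bar [ 0.5620057  -0.19531881  0.09222573]
[0.43356548 0.12884662 0.19698756] [ 0.70314057 -0.06074545  0.30605641]
```

```bash
python3 -c "
from workcell import arm
print(arm.sign_off())"
```

```text
the job is handed in; nothing more can be done
None
```

The elbow faces front and the table is locked there: the index pin dropped into the ring's hole and is pressed fully home, the tommy bar has not moved, and I handed the job in at about 27 s.

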